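# Bring the ball-stoppered jar to the front of the bedside carousel and hold it there

## Robot

A 7-joint arm with a two-finger parallel gripper is mounted at the origin on the work surface. World frame = base frame: x ahead of the robot, y to its left, z up, the work surface at z = 0. Lengths are in mm, angles in rad, forces in N, time in s.
With the tool pointing down it reaches from about 400 to 900 mm from the base axis. Payload 5.6 kg.
Tool frame: the origin (TCP) lies midway between the tips of the shut fingers; the grasp point (between the pads) lies 19 mm behind it; z points along the fingers, y is the line along which they close (so a half turn about z gives the same grasp; the last joint's range is limited). The gripper opens to 92 mm and grips with 3 to 60 N. Pads are 20 mm wide; open, the fingers measure 128 mm over their backs; the gripper's body (75 mm by 189 mm) begins 69 mm behind the grasp point.
Start: joints at [-1.361, 0.468, -0.012, 1.603, 0.006, 1.071, -0.056], TCP at [162.617, 629.337, 214.592] pointing down, gripper open.
Joint ranges: [-2.53, 2.53], [-0.31, 2.02], [-1.57, 1.55], [0.28, 2.44], [-1.29, 4.43], [0.15, 1.84], [-2.92, 2.92]. Speed limits (rad/s): [2.57, 2.57, 3.14, 3.14, 3.14, 3.14, 3.14].

## Interface

Orientations are given as a rotation vector (axis times angle).
In Python, from cell import robot, grip, kin, viewer gives the robot as it stands. Calls block until the motion is done:
- robot.movep(position, orientation): joint-space move of the TCP to a pose.
- robot.servo_line(position, feed=150, rotation=None): straight line of the TCP; rotation=None keeps the orientation; feed is the mean speed in mm/s.
- robot.goto_joints(angles): joint-space move.
- grip(opening, newtons=None): opening from 0.0 (shut) to 1.0 (fully open); newtons is the grip in N (None keeps the last); returns when the fingers have stopped.
- robot.hold(seconds).
- kin.ik(position, orientation): joint angles nearest the present ones, or None.
- robot.observe(): the state.
- viewer.read_camera(name): name is "side" or "top" or "wrist"; returns the picture (420x560x3 uint8, red, green, blue); there is no depth.
- viewer.camera_info(name): a dict with "camera_matrix" (3x3 intrinsics, pixels), "R" (3x3) and "t" (3): a world point X has camera coordinates R X + t. Camera axes: x right, y down, z forward; pixel columns grow to the right and rows downward; lengths in mm; the calibration is good to about 2 mm. A picture is of the moment at which its call begins: read the wrist's pose just before it. camera_info takes no time and is no camera call; for the wrist camera it gives the pose at the moment of the call.
A pose or a line that the arm cannot do raises robot.IKError and nothing moves.
- robot.job_done(): hands the job in; it is judged then, once.
Trained networks look in the newest picture that a camera, given by its name, has taken for a name from the list of things; names that differ only in an ending like _2 or _b are one class to them, and where a whole thing is asked for, a point or a joint stands for the part that bears it (a point fixed in the world has none). Each returns a list of dicts, best first, with "confidence" (0 to 1); they miss things now and then, are a little off and sometimes report something else, mostly with a low value. They report only what shows in the picture. A call takes as long as a camera call. They do not tell look-alikes from the thing itself.
- viewer.silhouettes(name, camera): "mask" (420x560 bool, what is visible of it).
- viewer.pinpoint(name, camera): "at" ([x, y, z] in mm, in the coordinates of the camera as it stood for that picture, good to about 4 mm: a listed point, or the origin of a listed thing).
The state is a dict: "t": time; "joints": joint angles; "joint_velocities": joint speeds; "joint_torque": joint torques, N m; "tcp_pos": TCP position; "tcp_rot": TCP orientation; "contact_force": force on the tool from outside, world axes, zero at the start; "wrist_torque": the same for the moment, N m; "grip_width": opening from 0.0 (shut) to 1.0 (fully open); "grip_force": force on a finger pad.
Only numpy, scipy, OpenCV 4.12 (cv2) and the standard library are available. Lean on these libraries where they do the work, as an engineer would, in place of code of your own. Each camera call takes 0.05 s, during which the arm holds its last target. There are 200 camera calls.

## Task

Take the turning rod out of its wooden stand, put its pin down through the eyelet on the edge of the jar carousel until the collar is on the eyelet, and with the rod swing the carousel round until the jar with the ball stopper stands in line with the steel pointer on the table. The carousel springs back when let go, so finish while still gripping the rod and holding the carousel still there. Turn it only by the rod, with the robot touching neither the tray nor the jars, keep the jars standing, and leave everything else where it is.

Things in the scene. Friction and masses are not known exactly. Their poses are not given: they have to be found in the camera images.
- rod: Turning rod, 115 long in all, starts upright in the stand: a round steel pin (diameter 10, 35 long, tapering over the last 6 to a 5 wide tip), above it a round steel collar (diameter 26, 5 thick), above that a wooden handle of square section 16 x 16, 75 long. Origin at the pin's tip, z up along the rod to the handle; x and y are square to the handle's faces. Mass 60 to 130 g.
- collar (a point): Centre of the underside of the rod's collar, on the rod's axis 35 above the tip.
- handle (a point): Grip point on the rod's axis, 90 above the tip, 25 below the handle's top end.
- stand: Wooden block 60 x 60 x 45 high, fixed, with an upright through hole 15 wide in its middle; the rod's pin hangs in it with the collar resting on the block's top. The rod's handle starts square to the block. Origin under its centre.
- foot: Fixed dark steel foot of the carousel, disc radius 75, 20 high, with a flat steel arrow (7 high, 14 wide) lying on the table that points out along the foot's -x axis, roughly towards the robot, to 186 from the centre, with a 42 wide diamond head. Origin on the table at the carousel's axis.
- front (a point): The front place: the point over the arrow's line where the ball-stoppered jar's centre must come: 55 from the carousel's axis along the foot's -x, at the height of the tray's surface (32 above the table). Fixed.
- turntable (a joint): Turn of the tray about its upright axis, rad, counter-clockwise from above positive, 0 at the start, range -3.1 to 3.1. A weak spring draws it back to 0 (0.03 N m per rad, friction 0.003 N m): it turns either way and will not stay if let go.
- tray (a point): Centre of the top of the carousel's tray, on its axis, 32 above the table. The tray is a wooden disc, radius 90, 12 thick, with four low ringed seats (rim 8 high) centred 55 from the axis, at 45 and 135 degrees either side of the eyelet's direction.
- eyelet (a point): Centre of the top of the brass eyelet on the tray's edge, 115 from the carousel's axis: an upright ring, hole diameter 15, outside diameter 27, 12 high, top 50 above the table. It turns with the tray; nothing is below it but the arrow (7 high). With the collar on the eyelet the pin's tip is 15 above the table. The round pin turns freely in it.
- bottle: The jar to bring to the front: white ceramic, diameter 42, body 30 high, the only one with a ball stopper (ball diameter 26 on a thin neck, top 75 above the jar's foot, 107 above the table). Loose in one of the four seats (which one varies), about 1.5 play. Origin under its centre.
- jar1: White ceramic jar with a flat lid, diameter 42, 42 high, loose in another seat. Origin under its centre.
- jar2: White ceramic jar with a flat lid, diameter 42, 42 high, loose in another seat. Origin under its centre.
- jar3: White ceramic jar with a flat lid, diameter 42, 42 high, loose in another seat. Origin under its centre.
- mug: Bystander, to be left alone: white mug, radius 38, 90 high, origin under its centre (mm).
- clock: Bystander, to be left alone: white box alarm clock 50 x 110 x 74 high (mm).
- candle: Bystander, to be left alone: squat lidded glass candle jar, radius 30, 60 high (mm).
- book: Bystander, to be left alone: book lying flat, 130 x 190 x 24 (mm).
- case: Bystander, to be left alone: grey spectacle case 160 x 60 x 42 high (mm).
- dish: Bystander, to be left alone: small brass trinket dish, radius 30, 20 high (mm).
- phone: Bystander, to be left alone: dark-screened phone lying flat, 150 x 72 x 9 (mm).
Not all that is in view belongs to the job. Leave any yellow look-alike of the jar2 alone. There is more than one size of the rod; the job needs the smaller.

How it is judged:
By the outcome, as a careful person would: the job done as asked, in the order asked, and still so for the second after the job is handed in, while the arm keeps its last pose, push and grip.
It also fails if it takes over 53 s, if anything falls off the work surface, if the arm or the gripper's body presses on something with over 40 N, if the wrist force passes 120 N, or if a joint passes its speed limit or range.

## Working session

There is one attempt and no reset: what is moved stays moved. The work goes in short steps, each a Python script; the robot and the scene stay as the last script left them, time stands still between calls to the robot, and variables do not carry over. Pictures are saved under pics/ and viewed, at most 10 in all, crops included, and the job is handed in when it is done.

```bash
mkdir -p pics; ls
cat > h.py <<'E'
import numpy as np, cv2
from cell import robot, grip, kin, viewer
def cam2w(p,ci): return np.array(ci["R"]).T@(np.array(p)-np.array(ci["t"]))
def proj(X,ci):
    c=np.array(ci["R"])@np.array(X)+np.array(ci["t"]); u=np.array(ci["camera_matrix"])@c; return u[:2]/u[2]
def ray(px,z,ci):
    R=np.array(ci["R"]);t=np.array(ci["t"]);d=R.T@np.linalg.inv(np.array(ci["camera_matrix"]))@np.array([px[0],px[1],1.]);o=-R.T@t
    return o+d*(z-o[2])/d[2]
def save(n,im): cv2.imwrite(f"pics/{n}.png",cv2.cvtColor(im,cv2.COLOR_RGB2BGR))
E
python3 - <<'E'
from h import *
np.set_printoptions(precision=1,suppress=True)
for c in("top","side"):
    im=viewer.read_camera(c); save(c,im); ci=viewer.camera_info(c)
    for n in("rod","handle","collar","stand","foot","front","tray","eyelet","bottle","jar1"):
        print(c,n,[(np.round(cam2w(d["at"],ci)),round(d["confidence"],2)) for d in viewer.pinpoint(n,c)[:4]])
print(robot.observe()["t"],robot.observe()["tcp_rot"])
E
```

```text
pics
top rod [(array([ 491., -252.,   12.]), 0.63), (array([ 437., -331.,    0.]), 0.63)]
top handle [(array([ 438., -329.,  121.]), 0.52), (array([ 492., -253.,  101.]), 0.43)]
top collar [(array([ 490., -253.,   44.]), 0.62), (array([552.,  45.,  30.]), 0.42)]
top stand [(array([ 488., -253.,   -5.]), 0.96)]
top foot [(array([600.,  79.,  33.]), 0.32)]
top front []
top tray [(array([556.,  45.,  31.]), 0.95)]
top eyelet [(array([441.,  59.,  51.]), 0.6), (array([ 696., -381.,   -0.]), 0.59)]
top bottle [(array([506.,   9.,  27.]), 0.44)]
top jar1 [(array([521.,  87.,  31.]), 0.63), (array([587.,  -4.,  37.]), 0.63), (array([598.,  78.,  32.]), 0.58), (array([772., 264.,  -2.]), 0.21)]
side rod [(array([ 438., -332.,   -3.]), 0.95), (array([ 486., -254.,   10.]), 0.56), (array([ 623., -177.,    3.]), 0.42)]
side handle [(array([ 488., -250.,  100.]), 0.81), (array([549.,  43.,  31.]), 0.74), (array([ 489., -258.,   48.]), 0.4)]
side collar [(array([ 487., -258.,   46.]), 0.95), (array([ 436., -334.,   44.]), 0.92)]
side stand [(array([ 489., -252.,   -1.]), 0.69), (array([595.,  76.,  25.]), 0.46)]
side foot [(array([546.,  41.,  -3.]), 0.68), (array([ 491., -252.,  100.]), 0.58), (array([518.,  88.,  35.]), 0.38), (array([596.,  71.,  24.]), 0.37)]
side front [(array([493.,  55.,  32.]), 0.79)]
side tray [(array([549.,  43.,  30.]), 0.66)]
side eyelet [(array([435.,  58.,  51.]), 0.7), (array([ 488., -257.,   47.]), 0.4), (array([ 426., -151.,    0.]), 0.23)]
side bottle [(array([505.,  13.,  34.]), 0.79)]
side jar1 [(array([594.,  76.,  27.]), 0.87), (array([517.,  91.,  33.]), 0.79), (array([738.,  78.,  -1.]), 0.73)]
1.1 [0.4 3.1 0. ]
```

View pics/top.png

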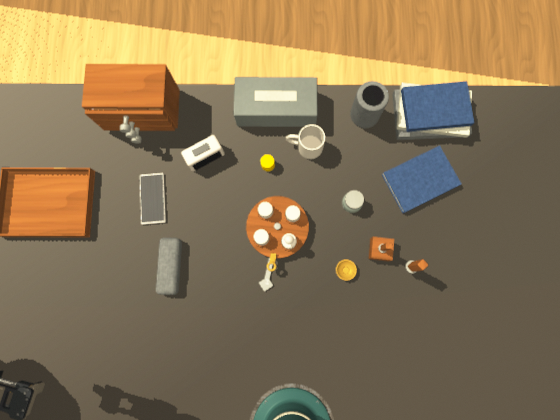

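View pics/side.png

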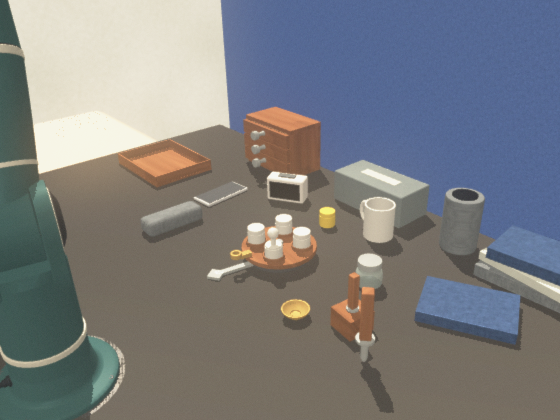

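The top view shows the carousel at px (278,227), with the bottle at (289,241), the eyelet at (272,260) and the arrow head at (266,284). The stand with the small rod is at (383,248), and the bigger look-alike rod stands beside it at (415,267). I'll take closer wrist views of both.

```bash
cat >> h.py <<'E'
def rv(yaw): return np.pi*np.array([np.cos(yaw/2),np.sin(yaw/2),0])
E
python3 - <<'E'
from h import *
np.set_printoptions(precision=1,suppress=True)
o=robot.observe(); ci=viewer.camera_info("wrist"); C=-np.array(ci["R"]).T@np.array(ci["t"])
print("cam off",C-o["tcp_pos"],"view",np.array(ci["R"])[2])
def look(n,names):
    im=viewer.read_camera("wrist"); ci=viewer.camera_info("wrist"); save(n,im); np.savez(n+".npz",**{k:np.array(v) for k,v in ci.items() if k in("R","t","camera_matrix")})
    print(n,robot.observe()["t"],robot.observe()["tcp_pos"])
    for m in names: print(m,[(cam2w(d["at"],ci),round(d["confidence"],2)) for d in viewer.pinpoint(m,"wrist")[:4]])
y=np.pi/2
robot.movep([470,40,330],rv(y)); look("w1",["foot","front","tray","eyelet","bottle","jar1"])
robot.movep([430,-245,330],rv(y)); look("w2",["rod","handle","collar","stand"])
E
```

```text
cam off [-79.2  20.6 169.6] view [ 0.3 -0.1 -1. ]
w1 3.55 [470.   41.  329.8]
foot []
front []
tray [(array([550.2,  44. ,  31.3]), 0.65)]
eyelet [(array([435.6,  61.6,  48.7]), 0.91), (array([ 486.7, -252. ,    2.1]), 0.3)]
bottle [(array([508. ,   8.5,  32.8]), 0.82)]
jar1 [(array([586.9,   2.9,  32.2]), 0.74), (array([741.9,  71.6,   0.9]), 0.71), (array([513.6,  87.3,  28.3]), 0.64), (array([593.4,  70.3,  32.7]), 0.63)]
w2 5.0083 [ 430.8 -243.5  329.8]
rod [(array([ 424.7, -320.9,   18.7]), 0.96), (array([ 490.5, -258.6,   13.2]), 0.79)]
handle [(array([ 488.8, -250.5,  101.3]), 0.81), (array([ 305.3, -297.9,   12.2]), 0.77)]
collar [(array([ 490.8, -250.7,   46.4]), 0.97), (array([ 378.3, -307.8,   13.8]), 0.76)]
stand [(array([ 487.6, -251.5,   -0.7]), 0.92)]
```

View pics/w1.png

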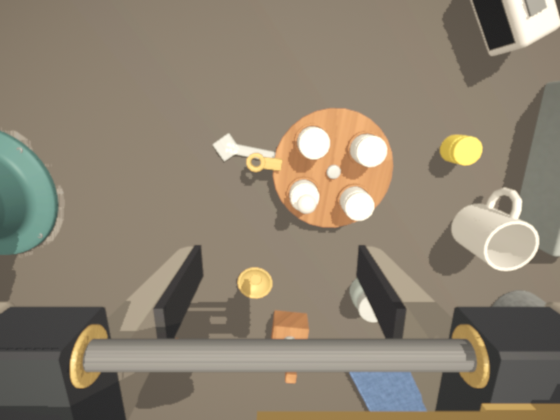

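View pics/w2.png

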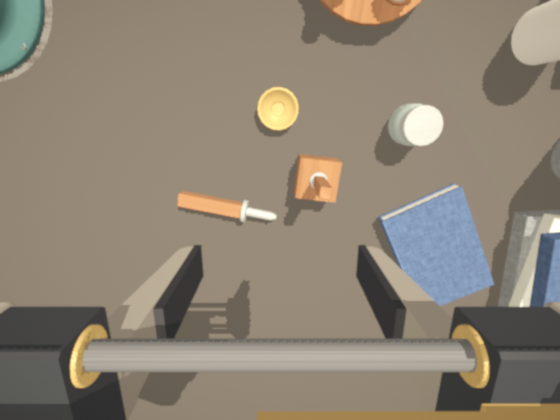

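The wrist views show the eyelet ring at (256,162), the arrow head at (226,148) and the bottle at (305,197) in w1. In w2 the stand is at (318,178). The bigger rod stood on its tip unsupported and has toppled by itself while the arm was high above, and it now lies clear of the stand at (225,207). Next I'll get the handle's yaw and precise carousel geometry.

Run:
```python
from h import *
np.set_printoptions(precision=1,suppress=True)
a=cv2.cvtColor(cv2.imread("pics/w2.png"),cv2.COLOR_BGR2RGB)[135:225,270:370]
b=cv2.cvtColor(cv2.imread("pics/w1.png"),cv2.COLOR_BGR2RGB)[100:235,205:400]
A=cv2.resize(a,(500,450),interpolation=cv2.INTER_CUBIC); save("c2",A)
save("c1",cv2.resize(b,(780,540),interpolation=cv2.INTER_CUBIC))
ci=dict(np.load("w1.npz")); print(-ci["R"].T@ci["t"])
ci=dict(np.load("w2.npz")); print(-ci["R"].T@ci["t"])
```

```text
[471.3 124.  499.3]
[ 432.  -160.6  499.4]
```

View pics/c2.png

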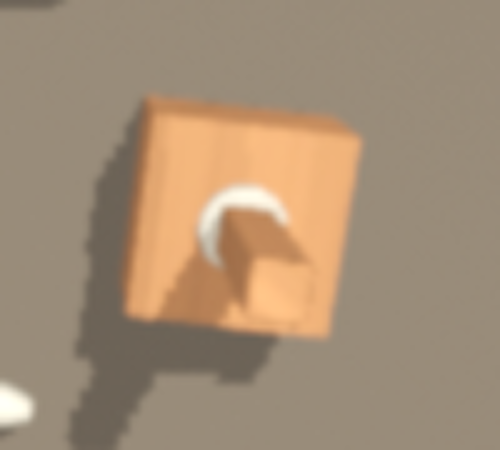

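View pics/c1.png

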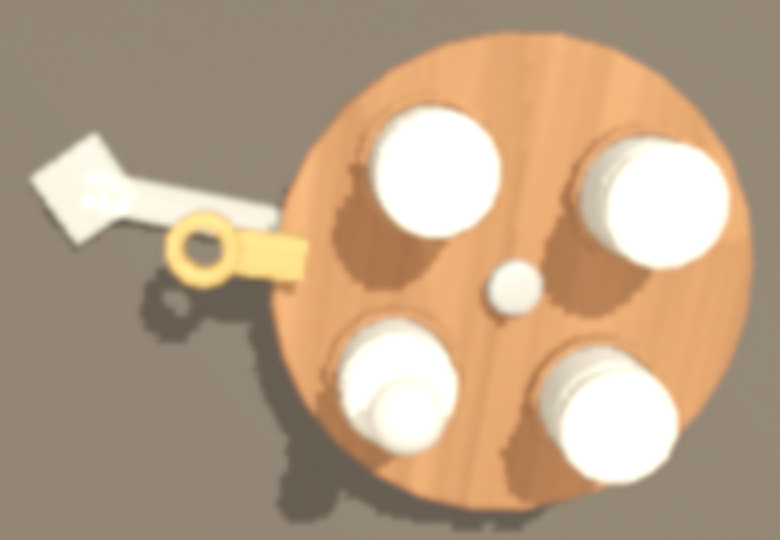

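Run:
```python
from h import *
np.set_printoptions(precision=2,suppress=True)
ci=dict(np.load("w2.npz"))
P=np.array([ray((270+x/5-.4,135+y/5-.4),45,ci) for x,y in[(151,112),(361,133),(329,336),(125,316)]])
print(P[:,:2],P.mean(0),[np.degrees(np.arctan2(*(P[(i+1)%4]-P[i])[[1,0]])) for i in range(4)],[np.linalg.norm(P[(i+1)%4]-P[i]) for i in range(4)])
H=np.array([ray((270+x/5-.4,135+y/5-.4),125,ci) for x,y in[(252,257),(312,263),(304,326),(244,318)]])
print("handle top",H.mean(0))
ci=dict(np.load("w1.npz"))
f=lambda x,y,z: ray((205+x/4-.4,100+y/4-.4),z,ci)
E=f(206,249,50);print("eyelet",E)
pts=np.array([f(x,y,32) for x,y in[(752,260),(535,32),(520,510),(273,250),(350,95),(690,115),(330,435),(700,430)]])
A=np.c_[2*pts[:,:2],np.ones(8)];s=np.linalg.lstsq(A,(pts[:,:2]**2).sum(1),rcond=None)[0];print("tray",s[:2],np.sqrt(s[2]+s[0]**2+s[1]**2))
print("arrow tip,c1,c2",f(32,180,7),f(97,133,7),f(80,245,7),"shaft",f(135,178,7),f(278,207,7),"low",f(132,212,7))
print("bottle ball",f(406,416,32+62),"foot pin hub",f(515,288,50))
print("jar tl top",f(436,172,74),"jar tr",f(668,207,74),"br",f(618,424,74))
```

```text
[[ 461.72 -219.61]
 [ 522.32 -225.49]
 [ 516.41 -286.13]
 [ 455.26 -280.09]] [ 488.93 -252.83   45.  ] [np.float64(-5.536742263559472), np.float64(-95.57115769823965), np.float64(174.35069426276146), np.float64(83.90404629530545)] [np.float64(60.89052655941158), np.float64(60.93532597196223), np.float64(61.44761778237576), np.float64(60.81749155759893)]
handle top [ 488.45 -252.7   125.  ]
eyelet [438.49  58.27  50.  ]
tray [551.07  41.56] 90.2178555075121
arrow tip,c1,c2 [369.06  78.35   7.  ] [394.82  95.94   7.  ] [386.26  53.46   7.  ] shaft [408.64  79.16   7.  ] [463.5   68.23   7.  ] low [407.01  66.23   7.  ]
bottle ball [507.44   9.04  94.  ] foot pin hub [549.27  44.43  50.  ]
jar tl top [516.93  87.37  74.  ] jar tr [594.78  76.02  74.  ] br [583.81   0.56  74.  ]
```

Run:
```python
from h import *
np.set_printoptions(precision=1,suppress=True)
y=np.radians(84.4); S=np.array([488.7,-252.8])
robot.movep([*S,230],rv(y)); robot.servo_line([*S,82],feed=120)
grip(0.0,40); o=robot.observe(); print(o["t"],o["grip_width"]*92,o["grip_force"],o["tcp_pos"],o["contact_force"])
robot.servo_line([*S,90],feed=40); robot.servo_line([*S,185],feed=120)
o=robot.observe(); print(o["t"],o["grip_width"]*92,o["tcp_pos"],o["contact_force"])
for c in("side","wrist","top"):
    im=viewer.read_camera(c); save("l"+c,im); ci=viewer.camera_info(c)
    for n in("rod","collar","handle"): print(c,n,[(cam2w(d["at"],ci)-o["tcp_pos"],round(d["confidence"],2)) for d in viewer.pinpoint(n,c)[:3]])
```

```text
8.2583 16.40205756811607 39.99989032745361 [ 488.6 -252.8   82. ] [-0.1 -0.3 -0.6]
9.55 15.410592701006296 [ 488.3 -252.4  184.4] [-0.1 -0.1 -0.8]
side rod [(array([  1.5,  -2.4, -70.6]), 0.71), (array([ -59.4,  -65. , -163.1]), 0.58), (array([  2.3,  -4.1, -35.9]), 0.26)]
side collar [(array([-108.7,  -59.7, -168.9]), 0.91), (array([ -0.6,  -4.1, -36.3]), 0.75)]
side handle [(array([ 0.8, -2.8, 17.9]), 0.92), (array([-187.3,  -38.8, -175.2]), 0.55)]
wrist rod [(array([ -60.4,  -63.9, -163.6]), 0.82)]
wrist collar [(array([  4.6,  -2. , -36.1]), 0.89), (array([-110. ,  -59.9, -167.5]), 0.78)]
wrist handle [(array([ 0.5,  1.6, 16.8]), 0.91), (array([-184. ,  -41.3, -169.7]), 0.86)]
top rod []
top collar [(array([-108. ,  -54.8, -170.1]), 0.64), (array([ -45.9,  311.8, -134.8]), 0.58)]
top handle [(array([-181.6,  -39.7, -172.6]), 0.57)]
```

Run:
```python
from h import *
np.set_printoptions(precision=1,suppress=True)
y=np.radians(84.4); E=np.array([438.2,58.4])
robot.servo_line([488.5,-252.6,225],feed=150)
robot.movep([*E,225],rv(y)); robot.servo_line([*E,134],feed=120)
robot.hold(0.2); o=robot.observe(); print(o["t"],o["tcp_pos"],o["contact_force"])
for c in("side","wrist","top"):
    im=viewer.read_camera(c); save("h"+c,im); ci=viewer.camera_info(c)
    for n in("eyelet","collar","rod"): print(c,n,[(cam2w(d["at"],ci),round(d["confidence"],2)) for d in viewer.pinpoint(n,c)[:3]])
a=cv2.cvtColor(cv2.imread("pics/hside.png"),cv2.COLOR_BGR2RGB)[190:300,190:300]; b=cv2.cvtColor(cv2.imread("pics/hwrist.png"),cv2.COLOR_BGR2RGB)
ci=viewer.camera_info("wrist"); u,v=proj([*E,60],ci); print(u,v)
u=int(np.clip(u,70,490));v=int(np.clip(v,70,350)); b=b[v-70:v+70,u-70:u+70]
save("hh",np.hstack([cv2.resize(a,(400,400),interpolation=cv2.INTER_CUBIC),cv2.resize(b,(400,400),interpolation=cv2.INTER_CUBIC)]))
```

```text
12.875 [438.6  58.7 134.5] [ 0.5  0.  -1.4]
side eyelet [(array([432.3,  59.2,  51.7]), 0.87), (array([441.3,  55.5,  63.8]), 0.57)]
side collar [(array([ 375.9, -311.6,   12.2]), 0.7), (array([440.6,  55.6,  97.5]), 0.53)]
side rod [(array([442.5,  55.5,  64. ]), 0.58), (array([ 425.7, -317.2,   19.4]), 0.57)]
wrist eyelet [(array([437.2,  58.4,  53.3]), 0.57)]
wrist collar [(array([440.6,  59.4,  96.5]), 0.75)]
wrist rod [(array([439.3,  57.5,  64. ]), 0.91)]
top eyelet [(array([587.6,  -4. ,  34.3]), 0.7)]
top collar [(array([ 383.4, -310.8,   13.4]), 0.91)]
top rod [(array([ 422.4, -314.9,   19.2]), 0.64)]
277.45784800846695 220.19390305009085
```

View pics/hh.png

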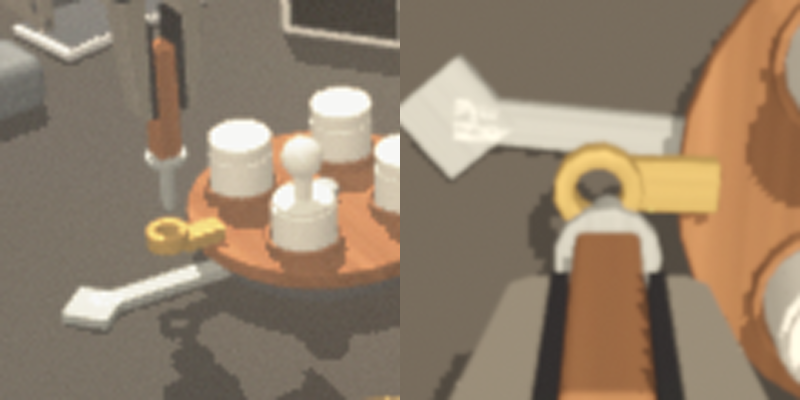

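The left (side) panel shows the pin tip at (168,205) over the ring at (168,236). The right (wrist) panel shows the ring hole at (599,186) and the collar centred at x≈608. I'll triangulate the offset.

Run:
```python
from h import *
np.set_printoptions(precision=2,suppress=True)
ci=viewer.camera_info("wrist"); o=robot.observe(); T=np.array(o["tcp_pos"])
g=lambda x,y:(207.46//1+(x-400)*.35-.3,150+y*.35-.3)
print("eyelet",ray(g(599,184),50,ci)); 
c=proj([T[0],T[1],97.5],ci); t=proj([T[0],T[1],102],ci); print("expected collar panel x at TCP",(np.array([c,t])-[207,150])/.35+[400,0])
print("collar(608) x at z100, row 243:",ray(g(608,243),101,ci))
cs=viewer.camera_info("side")
print("side: ring meas (236.2,254.9) proj",proj([438.2,58.4,50],cs),"tip proj",proj([T[0],T[1],T[2]-71.5],cs))
print("collar proj",proj([T[0],T[1],T[2]-34],cs),"meas",190+165*.275,190+155*.275)
J=np.array([(proj([439.2,58.4,50],cs)-proj([438.2,58.4,50],cs)),(proj([438.2,59.4,50],cs)-proj([438.2,58.4,50],cs))]);print(J)
```

```text
eyelet [437.42  60.51  50.  ]
expected collar panel x at TCP [[600.64 249.87]
 [600.54 256.88]]
collar(608) x at z100, row 243: [440.14  61.62 101.  ]
side: ring meas (236.2,254.9) proj [236.45 251.92] tip proj [236.12 247.23]
collar proj [235.06 232.87] meas 235.375 232.625
[[ 0.36 -0.16]
 [-0.26 -0.18]]
```

Run:
```python
from h import *
np.set_printoptions(precision=1,suppress=True)
ci=viewer.camera_info("wrist")
e=ray((207+208*.35-.3,150+207*.35-.3),102,ci); print("collar far edge centre",e,"-> y centre",e[1]-13)
E=np.array([436.4,59.2])
robot.servo_line([*E,134],feed=60); f0=np.array(robot.observe()["contact_force"])
for z in list(range(124,92,-4))+[91,90,89,88,87,86,85]:
    robot.servo_line([*E,z],feed=50); o=robot.observe(); f=np.array(o["contact_force"])-f0
    print(z,o["tcp_pos"],f)
    if abs(f[2])>4 or np.hypot(*f[:2])>6: break
print(o["t"],o["grip_width"]*92)
for c in("side","wrist"):
    im=viewer.read_camera(c); save("i"+c,im)
a=cv2.cvtColor(cv2.imread("pics/iside.png"),cv2.COLOR_BGR2RGB)[200:300,190:290]; b=cv2.cvtColor(cv2.imread("pics/iwrist.png"),cv2.COLOR_BGR2RGB)[150:290,207:347]
save("ii",np.hstack([cv2.resize(a,(400,400),interpolation=cv2.INTER_CUBIC),cv2.resize(b,(400,400),interpolation=cv2.INTER_CUBIC)]))
```

```text
collar far edge centre [441.1  71.1 102. ] -> y centre 58.10661631605089
124 [436.1  58.9 123.6] [ 0.2 -0.6  0.6]
120 [436.3  59.1 119.8] [ 0.4 -0.1  1.5]
116 [436.2  59.1 115.8] [-0.8 -1.2  1.4]
112 [436.2  59.1 111.8] [0.8 0.1 1.5]
108 [436.2  59.1 107.8] [-0.4 -0.   0.8]
104 [436.2  59.2 103.8] [-1.2 -0.1  0.2]
100 [436.2  59.1  99.8] [-0.5 -0.3  1.4]
96 [436.2  59.1  95.8] [-0.5 -0.5  1.2]
91 [436.2  59.1  90.7] [-0.2 -0.1  0.2]
90 [436.4  59.2  90. ] [-0.1 -0.1 -0.2]
89 [436.4  59.2  89. ] [-0.6 -0.7  1. ]
88 [436.3  59.2  87.9] [ 0.5 -0.2  0.5]
87 [436.4  59.2  87. ] [-0.8  0.1  1.4]
86 [436.5  59.4  86.8] [-3.1 -0.6 15.6]
17.325 15.965451776016934
```

View pics/ii.png

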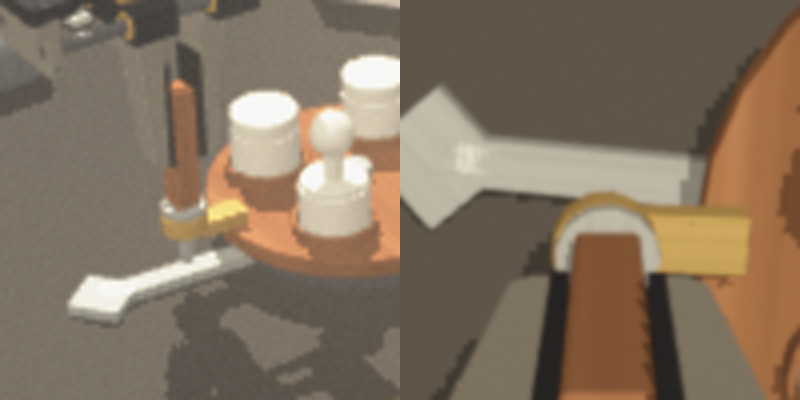

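The collar is seated on the eyelet: the side panel shows the collar on the ring at (183,210), and the force rose sharply at z=86.8. I'll ease the press and swing along the arc.

```bash
cat >> h.py <<'E'
C=np.array([550.5,43.3]); Rr=115.1
def at(deg): return C+Rr*np.array([np.cos(np.radians(deg)),np.sin(np.radians(deg))])
E
python3 - <<'E'
from h import *
np.set_printoptions(precision=1,suppress=True)
Z=86.7
robot.servo_line([436.5,59.3,Z],feed=20); print(robot.observe()["contact_force"])
for d in np.linspace(172,123.5,15)[1:]:
    robot.servo_line([*at(d),Z],feed=45); o=robot.observe(); f=np.array(o["contact_force"])
    print(round(d,1),o["tcp_pos"],f)
    if np.linalg.norm(f)>25: print("stop");break
robot.hold(0.3); o=robot.observe(); print(o["t"],o["tcp_pos"],o["contact_force"])
for c in("top","side","wrist"):
    im=viewer.read_camera(c); save("j"+c,im); ci=viewer.camera_info(c)
    for n in("tray","front","eyelet","collar","bottle","jar1"): print(c,n,[(cam2w(d["at"],ci),round(d["confidence"],2)) for d in viewer.pinpoint(n,c)[:3]])
t=cv2.imread("pics/jtop.png")[180:320,210:330]; s=cv2.imread("pics/jside.png")[190:310,190:330]
cv2.imwrite("pics/jj.png",np.hstack([cv2.resize(t,(400,466),interpolation=cv2.INTER_CUBIC),cv2.resize(s,(400,466),interpolation=cv2.INTER_CUBIC)]))
E
```

```text
[-0.6 -0.1  4.8]
168.5 [438.1  67.   86.8] [-0.5  0.4  5.3]
165.1 [439.8  74.1  86.9] [-0.5  0.4  4.9]
161.6 [441.9  80.8  86.9] [-0.5  0.8  5.2]
158.1 [444.3  87.2  86.9] [0.1 0.3 5.7]
154.7 [447.   93.3  86.9] [-0.2  0.1  5.7]
151.2 [450.   99.2  86.9] [-0.1  0.3  6. ]
147.8 [453.5 105.   86.9] [-0.1 -0.   6.3]
144.3 [457.3 110.6  86.9] [-0.2 -0.1  5.7]
140.8 [461.5 116.1  86.8] [-0.6 -0.3  6. ]
137.4 [466.  121.2  86.9] [-0.4  0.4  6.6]
133.9 [470.8 126.1  86.9] [-0.4  0.5  7.5]
130.4 [475.9 130.8  86.9] [-0.9  0.3  7.3]
127.0 [481.3 135.1  86.9] [0.2 0.6 7.1]
123.5 [487.  139.1  86.9] [-0.   0.8  7.2]
22.2917 [486.8 139.   86.9] [0.2 1.3 6.6]
top tray [(array([555.7,  49.4,  32.2]), 0.78)]
top front []
top eyelet [(array([488.4, 139.9,  51.9]), 0.78)]
top collar [(array([ 382.5, -308.3,   16.6]), 0.95)]
top bottle []
top jar1 [(array([543.9, -15.6,  31.9]), 0.55), (array([609. ,  36. ,  33.9]), 0.5), (array([566.3,  99.8,  31.1]), 0.49)]
side tray [(array([548.8,  42.7,  33.4]), 0.81)]
side front [(array([492.2,  54.5,  33.8]), 0.96), (array([800.9, -50.2,   0.8]), 0.65)]
side eyelet [(array([482.3, 137.7,  51.1]), 0.81)]
side collar [(array([490.3, 134. ,  50.8]), 0.81), (array([ 374.5, -309.7,   14. ]), 0.61)]
side bottle [(array([497. ,  53.9,  32.3]), 0.61)]
side jar1 [(array([541.3,  -8.4,  27.2]), 0.64), (array([560.1,  99.8,  33.1]), 0.63), (array([738.2,  76.6,  -1.9]), 0.55)]
wrist tray [(array([559.3,  97.7,  29.2]), 0.35)]
wrist front []
wrist eyelet [(array([486.6, 140.9,  52.1]), 0.69)]
wrist collar [(array([492.4, 138.8,  51.2]), 0.7)]
wrist bottle [(array([499.7,  55.9,  32.8]), 0.89)]
wrist jar1 [(array([560.1,  96.7,  29.9]), 0.86), (array([607. ,  31. ,  29.1]), 0.66)]
```

View pics/jj.png

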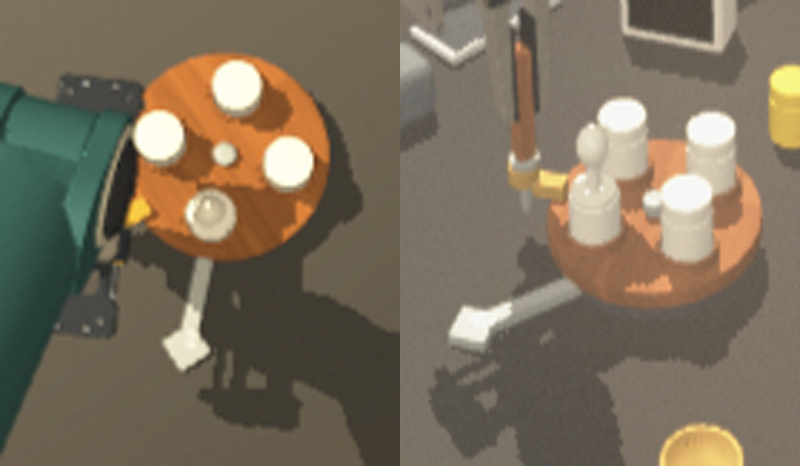

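Run:
```python
from h import *
np.set_printoptions(precision=1,suppress=True)
ci=viewer.camera_info("top"); im=cv2.imread("pics/jtop.png")
p=lambda x,y,z: ray((210+x*.3-.35,180+y*.3-.35),z,ci)[:2]
ang=lambda v:np.degrees(np.arctan2(v[1],v[0]))%360
J=[p(237,87,74),p(160,138,74),p(288,162,74)]; B=p(210,208,94); tip=p(184,371,7)
sides=[p(163,346,7),p(210,346,7)]
c2=(J[1]+J[2])/2; print("jars",J,"ball",B,"tip",tip,"head",sides,"centre",c2,"body",p(211,214,62))
print("c2 top-cam: arrow",ang(tip-c2),"ball",ang(B-c2),"jar line",ang(J[1]-c2)+90,"opp jar",ang(c2-J[0]),"eyelet via jars",)
# wrist: bottle vs wrist arrow from side
cs=viewer.camera_info("side"); q=lambda x,y,z: ray((190+x*.35-.33,190+y*120/466-.33,),z,cs)[:2]
J=[q(223,113,74),q(309,130,74),q(288,190,74)]; B=q(191.5,148,94); tip=q(50,329,7)
c=(J[0]+J[2])/2; print("side",J,B,tip,c,"arrow",ang(tip-c),"ball",ang(B-c),"jarline",ang(J[0]-c)+90,ang(c-J[1]))
# top camera baseline at the start for arrow/eyelet
```

```text
jars [array([604. ,  32.4]), array([560.6,  96. ]), array([541. , -10.4])] ball [500.3  53.1] tip [370.1  76.9] head [array([391.1,  95.1]), array([391.2,  54.9])] centre [550.8  42.8] body [498.7  53.4]
c2 top-cam: arrow 169.32814621101855 ball 168.4561043260184 jar line 169.55475364531486 opp jar 168.89608204554975 eyelet via jars
side [array([561.4,  96.8]), array([600.7,  31.3]), array([540.8, -10.6])] [493.9  52.1] [371.3  83.2] [551.1  43.1] arrow 167.41734306741952 ball 171.01880538344835 jarline 169.13421762908496 166.61256947862137
```

View pics/jwrist.png

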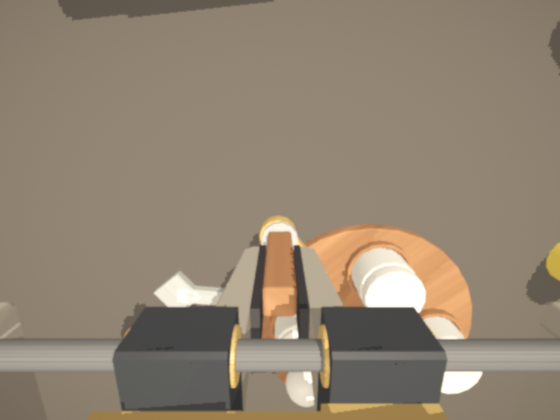

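The wrist view shows the collar still on the eyelet at (279,235). From the top camera, the arrow is at 168.6–169.3° and the ball jar at 168.5–169.5°, so they line up within about 1°. All four jars are standing. I'll check that it's at rest and hand in.

Run:
```python
from h import *
robot.hold(0.5); o=robot.observe(); print(o["t"],o["tcp_pos"],o["contact_force"],o["grip_width"]*92,o["grip_force"],np.abs(o["joint_velocities"]).max())
print(robot.job_done())
```

```text
23.8417 [486.81402056 138.90894268  86.85434979] [-0.14474218 -0.39822668  7.44759034] 15.765355582546833 40.001728534698486 0.0013793348902936043
the job is handed in; nothing more can be done
None
```

I handed the job in at 23.8 s of robot time with the rod still gripped, its collar on the eyelet, and the ball-stoppered jar held within about 1° of the pointer by the top camera; I haven't seen the verdict, and the larger look-alike rod toppled by itself early on while the arm was well above it.

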